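# Pack the titration kit back into its tray

### The job

Pack the titration kit away: separate the two nested beakers and stand the wide one in the middle of the large white disc in the dark grey tray and the narrow one in the middle of the small white disc; stand the white bottle with the red cap on the red disc and the white bottle with the blue cap on the blue disc. Set each one down upright and gently, without dropping it. The brown bottle and the yellow-capped bottle are still in use: leave them standing where they are.

Things in the scene. Friction and masses are not known exactly. Their poses are not given: they have to be found in the camera images.
- bottle_red: White plastic bottle with a RED screw cap. It stands upright on the bench: 36 mm diameter body, straight up to 56 mm, then a shoulder and a 24 mm diameter cap from 64 to 85 mm (total height 85 mm), about 110 g. Origin: centre of its underside; z up along its axis. Belongs in the tray.
- bottle_blue: WHITE plastic bottle with a BLUE screw cap. It stands upright on the bench: 36 mm diameter body, straight up to 56 mm, then a shoulder and a 24 mm diameter cap from 64 to 85 mm (total height 85 mm), about 110 g. Origin: centre of its underside; z up along its axis. Belongs in the tray.
- bottle_yellow: Look-alike: white plastic bottle with a YELLOW screw cap, same shape and size as the others. It stands upright on the bench: 36 mm diameter body, straight up to 56 mm, then a shoulder and a 24 mm diameter cap from 64 to 85 mm (total height 85 mm), about 110 g. Origin: centre of its underside; z up along its axis. Does not belong: leave it standing where it is.
- bottle_brown: Look-alike: BROWN bottle with a blue screw cap, same shape and size as the others. It stands upright on the bench: 36 mm diameter body, straight up to 56 mm, then a shoulder and a 24 mm diameter cap from 64 to 85 mm (total height 85 mm), about 110 g. Origin: centre of its underside; z up along its axis. Does not belong: leave it standing where it is.
- beaker_wide: The wide beaker: open, straight-sided, BLUE-GREY rigid plastic, outside diameter 57 mm, height 55 mm, wall 3 mm, floor 4 mm thick, about 100 g. Stands upright on the bench with the narrow beaker nested in it. Origin: centre of its underside; z up.
- beaker_narrow: The narrow beaker: same make, off-WHITE plastic, outside diameter 46 mm, height 80 mm, wall 3 mm, about 70 g. At the start it stands loose inside the wide beaker (2.5 mm gap all round), on that one's floor, so that its rim stands 29 mm above the wide one's rim. Origin: centre of its underside; z up.
- mark_red: Red disc, 50 mm diameter, printed flush on the floor of one of the four compartments of the dark grey tray; they swap. Origin: its centre = the compartment's centre, on the floor 5 mm above the bench; x, y along the tray's sides. Tray: fixed, 190 x 190 mm, two by two compartments 87 mm square inside, centres 92.5 mm apart, wall tops 20 mm above the bench.
- mark_blue: Blue disc, 50 mm diameter, printed flush on the floor of one of the four compartments of the dark grey tray; they swap. Origin: its centre = the compartment's centre, on the floor 5 mm above the bench; x, y along the tray's sides. 
- mark_wide: Large white disc, 70 mm diameter, printed flush on the floor of one of the four compartments of the dark grey tray; they swap. Origin: its centre = the compartment's centre, on the floor 5 mm above the bench; x, y along the tray's sides. Place of the wide beaker.
- mark_narrow: Small white disc, 44 mm diameter, printed flush on the floor of one of the four compartments of the dark grey tray; they swap. Origin: its centre = the compartment's centre, on the floor 5 mm above the bench; x, y along the tray's sides. Place of the narrow beaker. Unlisted things within reach (pen, filter paper, dish, spatula) are under 20 mm high; taller gear is beyond x = 0.65 or |y| = 0.45 m.
Things that resemble listed ones, but are neither listed nor needed, are in the scene too. Leave any green, pink or purple look-alike of the beaker_wide alone.

How it is judged:
By the outcome, as a careful person would: the job done as asked, in the order asked, and still so for the second after the job is handed in, with the robot touching nothing.
It also fails if it takes over 112 s, if anything falls off the work surface, if the arm or the gripper's body presses on something with over 40 N, if the wrist force passes 120 N, or if a joint passes its speed limit or range.

### The arm

A 6-joint arm with a two-finger parallel gripper is mounted at the origin on the work surface. World frame = base frame: x ahead of the robot, y to its left, z up, the work surface at z = 0. Lengths are in m, angles in rad, forces in N, time in s.
With the tool pointing down it reaches from about 0.4 to 0.925 m from the base axis. Payload 3.4 kg.
Tool frame: the origin (TCP) lies between the finger pads; the fingertips stand 19 mm ahead of it and the grasp point (between the pads) is the TCP; z points along the fingers, y is the line along which they close (so a half turn about z gives the same grasp; the last joint's range is limited). The gripper opens to 85 mm and grips with 20 to 120 N. Pads are 22 mm wide; open, the fingers measure 114 mm over their backs; the gripper's body (76 mm by 85 mm) begins 54 mm behind the grasp point. The pads swing forward as they close: fully open they stand 13 mm farther back than shut.
Start: joints at [1.222, 0.307, 1.506, -0, 1.328, -0.073], TCP at [0.157, 0.553, 0.25] pointing down, gripper open.
Joint ranges: [-3.12, 3.12], [-1.05, 2.28], [0.14, 2.33], [-1.42, 4.57], [0.1, 2.73], [-2.68, 2.68]. Speed limits (rad/s): [2.57, 2.57, 3.14, 3.14, 3.14, 3.14].

### API

Orientations are given as a unit quaternion [x, y, z, w].
In Python, from workcell import r, vision, close_job gives the robot as it stands. The module is installed in compiled form; this text tells all that it offers.
- The arm moves only by the tool play_rows, never from a script. Its arguments are lists of equal length, an entry for each row: "xyz": the shift along the tool's x, y, z as a fraction of full scale, a list of three; "twist": the turn, a rotation vector about the tool's x, y, z as a fraction of full scale, a list of three. A call has 1 to 5 rows; each row is the pose to reach, as a shift and turn from the pose commanded when the call began, along the tool's axes at that moment, turning the shorter way round; what a row does not reach only later rows make up. Full scale, the value 1, is 0.2 m for a shift and 180 degrees for a turn. A row lasts 1/8 s, in which the tool goes at most 62.5 mm and 10.7 degrees, less where a joint would pass 70% of its speed; a pose out of reach is approached as far as the arm can. A call with a number of a shift or a turn outside -1 to 1 is refused whole. A call with a gripper value outside its range is refused whole. "grip" is the opening, from 0 (shut) to 1 (fully open), set as the call begins (left out, the last holds). The fingers move at their own pace and stop on an object; "squeeze" is the grip in N (left out, the last holds). Time passes only in rows, so rows that repeat a pose let the fingers close. It gives the time, the measured TCP pose, the force, the opening and the grip force at its end, in the units of the state.
- r.sense(): the state, without advancing time (a new reading comes with each control period).
- vision.camera(name): name is "side" or "top"; returns the picture (400x640x3 uint8, red, green, blue); there is no depth.
- vision.camera_params(name): a dict with "fov_y" (degrees; the focal length in pixels is half the picture's height over the tangent of half this angle, whatever the lens; pixels are square), "cx", "cy" (the principal point, pixels), "camera_from_world" (4x4, takes a point from world to camera coordinates). Camera axes: x right, y up, looking along -z (the intrinsics and any distortion apply to the point x, -y, -z); pixel columns grow to the right and rows downward; lengths in m; the calibration is good to about 2 mm. A picture is of the moment at which its call begins. camera_params takes no time and is no camera call.
- close_job(): hands the job in; it is judged then, once.
The state is a dict: "time_s": time; "qpos": joint angles; "qvel": joint speeds; "joint_torque": joint torques, N m; "ee_pos": TCP position; "ee_rot": TCP orientation; "ft_force": force on the tool from outside, world axes, zero at the start; "wrist_torque": the same for the moment, N m; "gripper_width": opening from 0.0 (shut) to 1.0 (fully open); "gripper_force": force on a finger pad.
Only numpy, scipy, OpenCV 4.12 (cv2) and the standard library are available. Lean on these libraries where they do the work, as an engineer would, in place of code of your own. Each camera call takes 0.05 s, during which the arm holds its last target. There are 200 camera calls.

## Working session

There is one attempt and no reset: what is moved stays moved. The work goes in short steps, Python scripts to look and compute and a tool call to move; the robot and the scene stay as the last step left them, time stands still between calls to the robot, and variables do not carry over. Pictures are saved under pics/ and viewed, at most 14 in all, crops included, and the job is handed in when it is done.

Besides the shell and the picture viewer there is one more tool, called after "Call:" by a JSON object that holds its "name" and its "arguments". play_rows: Moves the arm, as the interface text tells. Its arguments: {"type":"object","properties":{"xyz":{"type":"array","items":{"type":"array","items":{"type":"number","minimum":-1,"maximum":1}}},"twist":{"type":"array","items":{"type":"array","items":{"type":"number","minimum":-1,"maximum":1}}},"grip":{"type":"number"},"squeeze":{"type":"number"}},"required":["xyz","twist"]}

```bash
mkdir -p pics; python3 - <<'E'
from workcell import r,vision
import cv2
for n in("top","side"):
    im=vision.camera(n); cv2.imwrite(f"pics/{n}0.png",im[:,:,::-1]); p=vision.camera_params(n); print(n,p)
s=r.sense(); print(s)
E
```

```text
top {'fov_y': 54.44167310157145, 'cx': 323.65796354998156, 'cy': 199.38062871823863, 'camera_from_world': array([[ 2.32066535e-02, -9.99730584e-01,  4.58731983e-04,
        -1.69402220e-02],
       [ 9.94415113e-01,  2.31305160e-02,  1.02973603e-01,
        -5.50287384e-01],
       [-1.02956471e-01, -1.93350271e-03,  9.94683983e-01,
        -9.59130629e-01],
       [ 0.00000000e+00,  0.00000000e+00,  0.00000000e+00,
         1.00000000e+00]])}
side {'fov_y': 52.32109630061234, 'cx': 316.2765261412727, 'cy': 198.05354632983924, 'camera_from_world': array([[-0.78749085, -0.61615883,  0.01436861,  0.42058811],
       [ 0.45696755, -0.56807293,  0.68445147, -0.26564993],
       [-0.4135684 ,  0.54556526,  0.72891682, -0.65060568],
       [ 0.        ,  0.        ,  0.        ,  1.        ]])}
{'time_s': 0.1, 'qpos': array([ 1.22150650e+00,  3.07512743e-01,  1.50752881e+00,  1.25099254e-05,
        1.32839269e+00, -7.34912449e-02]), 'qvel': array([ 0.00051401, -0.00161251, -0.00277125,  0.00155154, -0.00043812,
        0.00177766]), 'joint_torque': array([ 3.32529253e-04, -4.58529174e+01, -2.52604759e+01,  8.00537850e-05,
        5.58285741e-03,  1.60009478e-05]), 'ee_pos': array([0.15639715, 0.55271954, 0.24947004]), 'ee_rot': array([ 1.37464085e-01,  9.90506324e-01, -8.99027871e-04, -1.99137224e-04]), 'ft_force': array([-0.18045311, -0.20795604,  0.79652565]), 'wrist_torque': array([-0.01226782,  0.05773397, -0.00124856]), 'gripper_force': 0.0, 'gripper_width': 1.002930567998987}
```

View pics/top0.png

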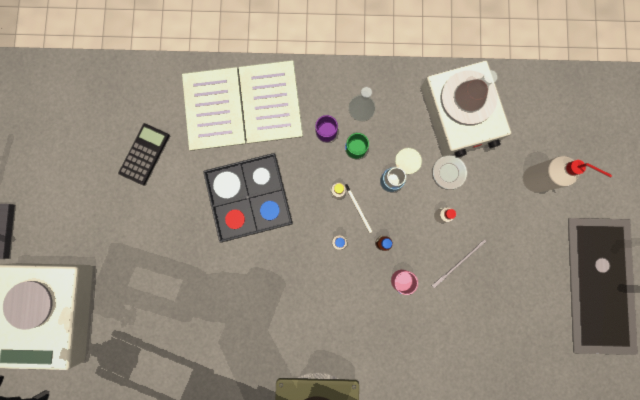

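View pics/side0.png

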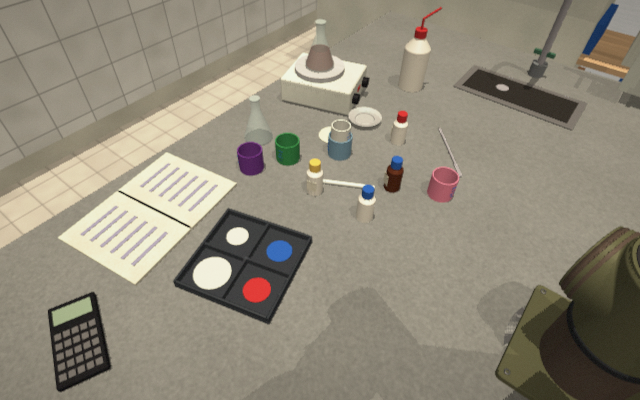

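Top view: candidates are the red cap (449,214), the blue cap on white (340,243) versus the blue cap on brown (386,244), and the yellow cap (339,190). The nested beakers are at (394,179), versus green (357,145), purple (326,128) and pink (405,282). Tray discs: wide (227,185), narrow (261,176), red (235,219), blue (270,210).
Side view: red (401,118), blue on white (367,192), brown (396,162), nested beakers (340,140). I choose by description and check in a crop.

```bash
cat >h.py <<'E'
import numpy as np,cv2
from workcell import r,vision
P={n:vision.camera_params(n) for n in("top","side")}
def ray(n,u,v):
    p=P[n];f=200/np.tan(np.radians(p["fov_y"]/2));T=p["camera_from_world"]
    d=np.array([(u-p["cx"])/f,-(v-p["cy"])/f,-1]);R=T[:3,:3]
    return -R.T@T[:3,3],R.T@d
def plane(n,uv,z):
    o,d=ray(n,*uv);return o+d*(z-o[2])/d[2]
def tri(a,b):
    (o1,d1),(o2,d2)=ray("top",*a),ray("side",*b)
    s=np.linalg.lstsq(np.c_[d1,-d2],o2-o1,rcond=None)[0]
    p,q=o1+d1*s[0],o2+d2*s[1];return (p+q)/2,np.linalg.norm(p-q)
def proj(n,X):
    p=P[n];f=200/np.tan(np.radians(p["fov_y"]/2));c=p["camera_from_world"]@np.r_[X,1]
    return p["cx"]+f*c[0]/-c[2],p["cy"]-f*c[1]/-c[2]
def mask(im,col):
    h,s,v=[c.astype(int) for c in cv2.split(cv2.cvtColor(im,cv2.COLOR_RGB2HSV))]
    m={"red":((h<6)|(h>174))&(s>180)&(v>90),"blue":(h>100)&(h<125)&(s>150)&(v>60),"yellow":(h>20)&(h<32)&(s>130)&(v>120),
       "white":(s<45)&(v>170)}[col]
    return m.astype(np.uint8)
def blob(im,col,near,rad=25):
    n,l,st,c=cv2.connectedComponentsWithStats(mask(im,col))
    k=[i for i in range(1,n) if st[i,4]>15 and np.hypot(*(c[i]-near))<rad]
    if not k:return None
    i=max(k,key=lambda i:st[i,4]);return c[i],st[i]
E
python3 - <<'E'
from h import *
t,s=vision.camera("top"),vision.camera("side")
D={"red":("red",(235,219),(257,290)),"blue":("blue",(270,210),(279,251)),"wide":("white",(227,185),(212,273)),"narrow":("white",(261,176),(237,237))}
for k,(c,a,b) in D.items():
    A,B=blob(t,c,a),blob(s,c,b);print("disc",k,A[0].round(1),A[1],plane("top",A[0],.005).round(4),plane("side",B[0],.005).round(4),B[1])
for k,c,a,b in(("red","red",(449,214),(401,118)),("blue","blue",(340,243),(367,192)),("brown","blue",(386,244),(396,162)),("yellow","yellow",(339,190),(315,165))):
    A,B=blob(t,c,a,15),blob(s,c,b,15);print(k,A[0].round(1),A[1],B[0].round(1),B[1],tri(A[0],B[0]),plane("top",A[0],.08).round(4),plane("side",B[0],.076).round(4))
up=lambda im,x,y,w,h,k:cv2.resize(im[y:y+h,x:x+w],None,fx=k,fy=k,interpolation=cv2.INTER_CUBIC)
a=up(t,320,140,150,110,5);cv2.imwrite("pics/c1.png",a[:,:,::-1])
b=up(s,300,100,150,130,4);cv2.imwrite("pics/c2.png",b[:,:,::-1])
E
```

```text
disc red [234.6 218.8] [226 210  18  18 244] [0.4971 0.2251 0.005 ] [0.4946 0.2248 0.005 ] [243 278  28  24 524]
disc blue [269.1 209.8] [261 202  17  17 228] [0.5225 0.1367 0.005 ] [0.5196 0.1357 0.005 ] [267 241  25  21 420]
disc wide [226.4 184.5] [213 172  27  26 560] [0.5861 0.2507 0.005 ] [0.5834 0.25   0.005 ] [193 257  39  33 976]
disc narrow [260.9 175.6] [253 168  17  17 225] [0.6117 0.1614 0.005 ] [0.609  0.1605 0.005 ] [226 227  23  18 313]
red [450.2 213.6] [446 210  10   8  69] [401.7 116.4] [397 111  10  11  81] (array([ 0.51811334, -0.31131611,  0.07186298]), np.float64(0.0013297364330803487)) [ 0.5181 -0.3084  0.08  ] [ 0.5152 -0.3061  0.076 ]
blue [339.9 241.9] [337 239   7   7  45] [367.4 191.5] [362 185  12  14 129] (array([ 0.44373338, -0.04582899,  0.07282955]), np.float64(0.0014891263258778526)) [ 0.4444 -0.0452  0.08  ] [ 0.4417 -0.0434  0.076 ]
brown [386.4 243.1] [382 239  10   9  73] [396.2 162.3] [391 156  11  13 115] (array([ 0.44338737, -0.15725467,  0.07299841]), np.float64(0.0014474443539175543)) [ 0.4441 -0.1558  0.08  ] [ 0.4414 -0.1544  0.076 ]
yellow [338.8 188.2] [335 184   9   9  68] [314.6 164. ] [310 159  11  13  97] (array([ 0.57290806, -0.04070548,  0.07631733]), np.float64(0.001981317851442872)) [ 0.5733 -0.04    0.08  ] [ 0.5722 -0.0414  0.076 ]
```

View pics/c1.png

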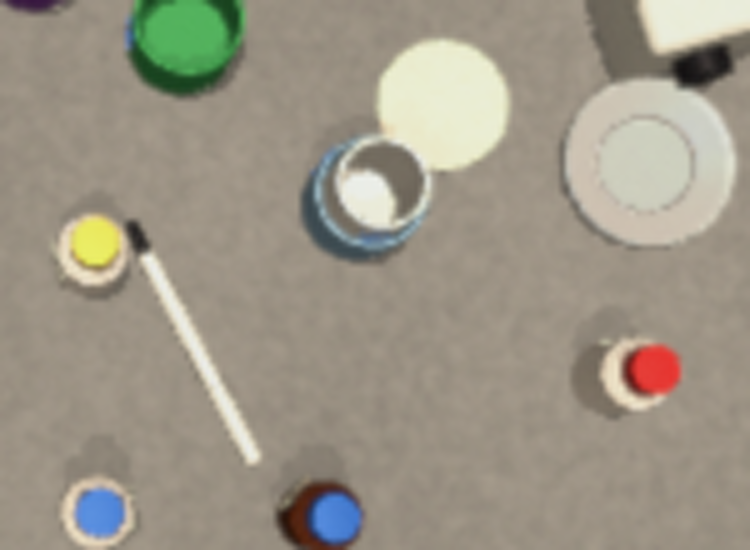

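View pics/c2.png

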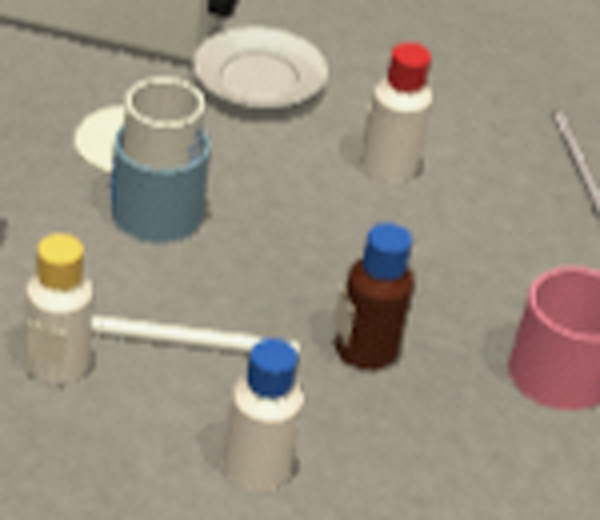

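The crops confirm the choices. Crop 1 shows the off-white beaker in the blue-grey one, rim centre about (396.6,176.4), and the red and blue caps on white bodies. Crop 2 shows the brown body under the second blue cap. Next I locate the beakers and work out the route.

```bash
cat >>h.py <<'E'
from scipy.spatial.transform import Rotation as Ro
def go(X,s=None):
    s=s or r.sense();R=Ro.from_quat(s["ee_rot"])
    d=R.inv().apply(np.array(X)-s["ee_pos"])/.2
    print("to",X,"units",d.round(3),"tilt",(R.as_matrix()[:,2]).round(4),"n rows",np.ceil(np.linalg.norm(d)*.2/.0625))
E
python3 - <<'E'
from h import *
print("narrow rim",plane("top",(396.6,176.4),.084),plane("side",(341.2,125.7),.084),tri((396.6,176.4),(341.2,125.7)))
print("wide rim",plane("top",(394.6,178.4),.055),"green",plane("top",(357.2,145.8),.055))
t=vision.camera("top");h=cv2.cvtColor(t,cv2.COLOR_RGB2HSV)[160:200,375:415].astype(int)
m=((h[...,0]>95)&(h[...,0]<118)&(h[...,1]>75)&(h[...,1]<200)).astype(np.uint8)
y,x=np.nonzero(m);print("wide box",x.min()+375,x.max()+375,y.min()+160,y.max()+160)
(c,rad)=cv2.minEnclosingCircle(np.c_[x,y].astype(np.float32));print(c[0]+375,c[1]+160,rad)
go((.6,-.18,.2))
E
```

```text
narrow rim [ 0.60455905 -0.17879339  0.084     ] [ 0.60035716 -0.17546841  0.084     ] (array([ 0.60450413, -0.18010768,  0.07950358]), np.float64(0.001877626863162074))
wide rim [ 0.60428702 -0.17924878  0.055     ] green [ 0.68474544 -0.08513808  0.055     ]
wide box 385 397 171 188
391.0 179.0 10.000100135803223
to (0.6, -0.18, 0.2) units [-3.132 -2.922  0.252] tilt [-3.e-04 -9.e-04 -1.e+00] n rows 14.0
```

Call:
{"name": "play_rows", "arguments": {"xyz": [[-0.785,-0.73,0.06],[-0.785,-0.73,0.06],[-0.785,-0.73,0.06],[-0.785,-0.73,0.06],[-0.785,-0.73,0.06]], "twist": [[0,0,0],[0,0,0],[0,0,0],[0,0,0],[0,0,0]], "grip": 1}}

```text
time_s: 0.88
ee_pos: [0.2685, 0.3684, 0.2383]
ee_rot: [0.139, 0.99, -0.0, -0.0]
ft_force: [0.1, 0.5, 0.1]
gripper_width: 1.002
gripper_force: 0.0
```

Call:
{"name": "play_rows", "arguments": {"xyz": [[-0.785,-0.73,0.06],[-0.785,-0.73,0.06],[-0.785,-0.73,0.06],[-0.785,-0.73,0.06],[-0.785,-0.73,0.06]], "twist": [[0,0,0],[0,0,0],[0,0,0],[0,0,0],[0,0,0]]}}

```text
time_s: 1.5
ee_pos: [0.3803, 0.1867, 0.2264]
ee_rot: [0.139, 0.99, 0.0, 0.0]
ft_force: [-0.4, -0.4, 0.0]
gripper_width: 1.005
gripper_force: 0.0
```

Call:
{"name": "play_rows", "arguments": {"xyz": [[-0.785,-0.73,0.06],[-0.785,-0.73,0.06],[-0.785,-0.73,0.06],[-0.785,-0.73,0.06],[-0.785,-0.73,0.06]], "twist": [[0,0,0],[0,0,0],[0,0,0],[0,0,0],[0,0,0]]}}

```text
time_s: 2.12
ee_pos: [0.4921, 0.004, 0.2141]
ee_rot: [0.138, 0.99, 0.0, 0.0]
ft_force: [-0.7, -0.2, 0.2]
gripper_width: 1.0
gripper_force: 0.0
```

Call:
{"name": "play_rows", "arguments": {"xyz": [[-0.785,-0.73,0.06],[-0.785,-0.73,0.06],[-0.785,-0.73,0.06],[-0.785,-0.73,0.06],[-0.785,-0.73,0.06]], "twist": [[0,0,0],[0,0,0],[0,0,0],[0,0,0],[0,0,0]]}}

```text
time_s: 2.75
ee_pos: [0.6031, -0.1786, 0.2017]
ee_rot: [0.137, 0.991, 0.001, -0.0]
ft_force: [0.5, 0.7, 0.1]
gripper_width: 1.0
gripper_force: 0.0
```

```bash
python3 - <<'E'
from h import *
im=vision.camera("top");cv2.imwrite("pics/t1.png",im[:,:,::-1])
s=r.sense();print(s["ee_pos"],s["time_s"],s["qpos"].round(2),proj("top",s["ee_pos"]));go((.6025,-.1775,.2));go((.6025,-.1775,.076))
E
```

```text
[ 0.60198022 -0.17737071  0.20177176] 2.8 [-0.35  0.42  1.46  0.    1.27 -1.65] (np.float64(406.36596968550197), np.float64(168.56028271189774))
to (0.6025, -0.1775, 0.2) units [-0.003  0.     0.009] tilt [-0.0013  0.0018 -1.    ] n rows 1.0
to (0.6025, -0.1775, 0.076) units [-0.004 -0.001  0.629] tilt [-0.0013  0.0018 -1.    ] n rows 3.0
```

Call:
{"name": "play_rows", "arguments": {"xyz": [[0,0,0.25],[0,0,0.45],[0,0,0.56],[0,0,0.62],[0,0,0.625]], "twist": [[0,0,0],[0,0,0],[0,0,0],[0,0,0],[0,0,0]]}}

```text
time_s: 3.42
ee_pos: [0.6013, -0.1778, 0.0771]
ee_rot: [0.137, 0.991, 0.0, -0.001]
ft_force: [1.1, 0.3, 0.1]
gripper_width: 0.999
gripper_force: 0.0
```

```bash
python3 - <<'E'
from h import *
a=vision.camera("top")[120:240,330:460];b=vision.camera("side")[70:190,280:410]
o=np.hstack([cv2.resize(x,None,fx=3,fy=3,interpolation=cv2.INTER_CUBIC) for x in(a,b)]);cv2.imwrite("pics/g1.png",o[:,:,::-1])
E
```

```text
(no output)
```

View pics/g1.png

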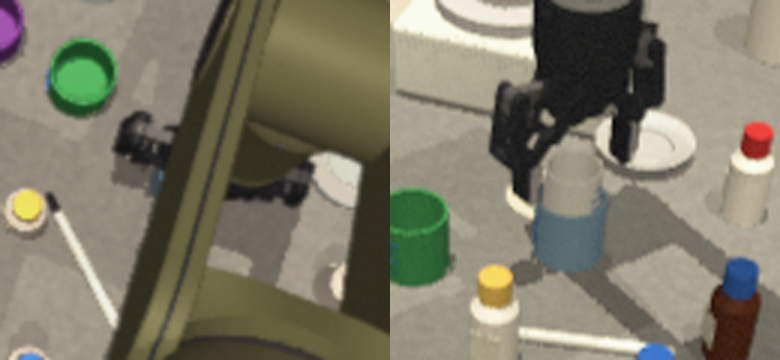

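Fingers stand either side of the narrow beaker at about (570,170) in the crop's side half, and nothing is touched. Close gently.

Call:
{"name": "play_rows", "arguments": {"xyz": [[0,0,0],[0,0,0],[0,0,0],[0,0,0],[0,0,0]], "twist": [[0,0,0],[0,0,0],[0,0,0],[0,0,0],[0,0,0]], "grip": 0.3, "squeeze": 25}}

```text
time_s: 4.15
ee_pos: [0.6024, -0.1799, 0.0782]
ee_rot: [0.138, 0.99, -0.0, 0.001]
ft_force: [0.1, 2.2, 5.6]
gripper_width: 0.519
gripper_force: 27.3
```

Call:
{"name": "play_rows", "arguments": {"xyz": [[0,0,0],[0,0,0],[0,0,0],[0,0,0],[0,0,0]], "twist": [[0,0,0],[0,0,0],[0,0,0],[0,0,0],[0,0,0]]}}

```text
time_s: 4.78
ee_pos: [0.6024, -0.1799, 0.0782]
ee_rot: [0.138, 0.99, -0.0, 0.001]
ft_force: [0.3, 0.8, 4.4]
gripper_width: 0.521
gripper_force: 27.3
```

Call:
{"name": "play_rows", "arguments": {"xyz": [[0,0,-0.03],[0,0,-0.08],[0,0,-0.15],[0,0,-0.22],[0,0,-0.3]], "twist": [[0,0,0],[0,0,0],[0,0,0],[0,0,0],[0,0,0]]}}

```text
time_s: 5.4
ee_pos: [0.6018, -0.1797, 0.1386]
ee_rot: [0.137, 0.991, -0.0, 0.0]
ft_force: [-0.0, -0.2, -0.7]
gripper_width: 0.521
gripper_force: 26.9
```

Call:
{"name": "play_rows", "arguments": {"xyz": [[0,0,-0.08],[0,0,-0.18],[0,0,-0.28],[0,0,-0.35],[0,0,-0.35]], "twist": [[0,0,0],[0,0,0],[0,0,0],[0,0,0],[0,0,0]]}}

```text
time_s: 6.02
ee_pos: [0.6027, -0.18, 0.209]
ee_rot: [0.137, 0.991, -0.0, 0.002]
ft_force: [-0.8, -0.3, -0.9]
gripper_width: 0.52
gripper_force: 26.9
```

```bash
python3 - <<'E'
from h import *
b=vision.camera("side")[20:200,240:440]
cv2.imwrite("pics/l1.png",cv2.resize(b,None,fx=2.5,fy=2.5)[:,:,::-1]);s=r.sense();print(s["ee_pos"],s["gripper_width"],s["ft_force"]);go((.6102,.1614,s["ee_pos"][2]))
E
```

```text
[ 0.60197598 -0.17972779  0.20786263] 0.5200941638857752 [ 0.3923028   0.02820439 -0.07515929]
to (0.6102, 0.1614, np.float64(0.2078626329660817)) units [ 4.250e-01  1.652e+00 -1.000e-03] tilt [ 1.e-03 -4.e-04 -1.e+00] n rows 6.0
```

View pics/l1.png

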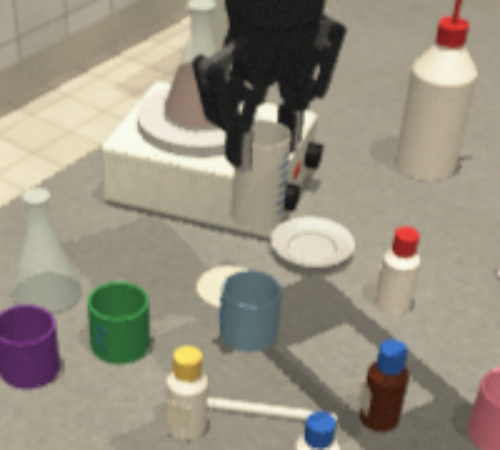

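Narrow beaker lifted clear and upright at (262,175); the wide one is left standing at (250,310).

Call:
{"name": "play_rows", "arguments": {"xyz": [[0.03,0.12,0],[0.09,0.35,0],[0.16,0.62,0],[0.2125,0.826,0],[0.2125,0.826,0]], "twist": [[0,0,0],[0,0,0],[0,0,0],[0,0,0],[0,0,0]]}}

```text
time_s: 6.7
ee_pos: [0.605, -0.006, 0.2061]
ee_rot: [0.135, 0.991, 0.0, -0.001]
ft_force: [0.2, -1.2, -0.7]
gripper_width: 0.517
gripper_force: 26.9
```

Call:
{"name": "play_rows", "arguments": {"xyz": [[0.06,0.24,0],[0.13,0.5,0],[0.18,0.7,0],[0.2125,0.826,0],[0.2125,0.826,0]], "twist": [[0,0,0],[0,0,0],[0,0,0],[0,0,0],[0,0,0]]}}

```text
time_s: 7.32
ee_pos: [0.6098, 0.1622, 0.2063]
ee_rot: [0.136, 0.991, -0.0, -0.001]
ft_force: [-0.1, -0.7, -0.2]
gripper_width: 0.518
gripper_force: 26.9
```

```bash
python3 - <<'E'
from h import *
P_=[]
for i in range(3):
    vision.camera("top");P_.append(r.sense()["ee_pos"])
s=r.sense();print(np.array(P_).round(4),s["gripper_width"]);go((.6102,.1614,.0795))
E
```

```text
[[0.6098 0.1609 0.2064]
 [0.6098 0.1602 0.2065]
 [0.6099 0.1599 0.2067]] 0.5198731142835971
to (0.6102, 0.1614, 0.0795) units [0.    0.009 0.636] tilt [-0.0011 -0.0012 -1.    ] n rows 3.0
```

Call:
{"name": "play_rows", "arguments": {"xyz": [[0,0.006,0.2],[0,0.006,0.4],[0,0.006,0.53],[0,0.006,0.59],[0,0.006,0.61]], "twist": [[0,0,0],[0,0,0],[0,0,0],[0,0,0],[0,0,0]]}}

```text
time_s: 8.1
ee_pos: [0.6105, 0.1615, 0.0849]
ee_rot: [0.138, 0.99, -0.0, -0.0]
ft_force: [1.1, 0.8, -0.2]
gripper_width: 0.524
gripper_force: 26.9
```

Call:
{"name": "play_rows", "arguments": {"xyz": [[0,0,0.003],[0,0,0.006],[0,0,0.01],[0,0,0.014],[0,0,0.017]], "twist": [[0,0,0],[0,0,0],[0,0,0],[0,0,0],[0,0,0]]}}

```text
time_s: 8.72
ee_pos: [0.6103, 0.1626, 0.082]
ee_rot: [0.137, 0.991, 0.0, 0.0]
ft_force: [0.1, 0.4, -0.4]
gripper_width: 0.519
gripper_force: 26.9
```

Call:
{"name": "play_rows", "arguments": {"xyz": [[0,0,0.003],[0,0,0.006],[0,0,0.009],[0,0,0.011],[0,0,0.013]], "twist": [[0,0,0],[0,0,0],[0,0,0],[0,0,0],[0,0,0]]}}

```text
time_s: 9.35
ee_pos: [0.6103, 0.1625, 0.0792]
ee_rot: [0.137, 0.991, -0.0, -0.0]
ft_force: [-0.6, -0.4, 1.4]
gripper_width: 0.519
gripper_force: 27.0
```

Call:
{"name": "play_rows", "arguments": {"xyz": [[0,0,0.001],[0,0,0.002],[0,0,0.003],[0,0,0.003],[0,0,0.003]], "twist": [[0,0,0],[0,0,0],[0,0,0],[0,0,0],[0,0,0]]}}

```text
time_s: 9.98
ee_pos: [0.6106, 0.1626, 0.0792]
ee_rot: [0.137, 0.991, 0.0, 0.0]
ft_force: [-1.3, 0.8, 4.6]
gripper_width: 0.52
gripper_force: 27.1
```

Contact (4.6 N). Release and rise.

Call:
{"name": "play_rows", "arguments": {"xyz": [[0,0,0],[0,0,0],[0,0,0],[0,0,0],[0,0,0]], "twist": [[0,0,0],[0,0,0],[0,0,0],[0,0,0],[0,0,0]], "grip": 1}}

```text
time_s: 10.6
ee_pos: [0.6103, 0.1626, 0.0786]
ee_rot: [0.137, 0.991, -0.0, -0.0]
ft_force: [-0.2, 0.6, 0.8]
gripper_width: 0.999
gripper_force: 0.0
```

Call:
{"name": "play_rows", "arguments": {"xyz": [[0,0,-0.03],[0,0,-0.1],[0,0,-0.25],[0,0,-0.45],[0,0,-0.55]], "twist": [[0,0,0],[0,0,0],[0,0,0],[0,0,0],[0,0,0]]}}

```text
time_s: 11.22
ee_pos: [0.6118, 0.1629, 0.1926]
ee_rot: [0.137, 0.991, 0.001, 0.002]
ft_force: [0.4, -0.5, -0.4]
gripper_width: 1.002
gripper_force: 0.0
```

```bash
python3 - <<'E'
from h import *
vision.camera("top");s=r.sense();print(s["ee_pos"],s["gripper_width"]);go((.6025,-.1785,.19))
E
```

```text
[0.61290069 0.16307056 0.19485825] 1.0010454216814575
to (0.6025, -0.1785, 0.19) units [-0.415 -1.658  0.021] tilt [ 0.0087  0.0017 -1.    ] n rows 6.0
```

Call:
{"name": "play_rows", "arguments": {"xyz": [[-0.207,-0.828,0],[-0.207,-0.828,0],[-0.207,-0.828,0],[-0.207,-0.828,0],[-0.207,-0.828,0]], "twist": [[0,0,0],[0,0,0],[0,0,0],[0,0,0],[0,0,0]]}}

```text
time_s: 11.9
ee_pos: [0.605, -0.0078, 0.1889]
ee_rot: [0.138, 0.99, 0.0, 0.0]
ft_force: [0.6, 0.2, 0.0]
gripper_width: 1.002
gripper_force: 0.0
```

Call:
{"name": "play_rows", "arguments": {"xyz": [[-0.207,-0.828,0],[-0.207,-0.828,0],[-0.207,-0.828,0],[-0.207,-0.828,0],[-0.207,-0.828,0]], "twist": [[0,0,0],[0,0,0],[0,0,0],[0,0,0],[0,0,0]]}}

```text
time_s: 12.52
ee_pos: [0.6, -0.177, 0.1885]
ee_rot: [0.137, 0.991, 0.001, -0.0]
ft_force: [-0.2, 0.5, -0.2]
gripper_width: 0.999
gripper_force: 0.0
```

```bash
python3 - <<'E'
from h import *
t=vision.camera("top");s=vision.camera("side")
o=np.hstack([cv2.resize(t[140:250,195:305],None,fx=3.6,fy=3.6,interpolation=cv2.INTER_CUBIC),cv2.resize(s[195:305,175:285],None,fx=3.6,fy=3.6,interpolation=cv2.INTER_CUBIC)]);cv2.imwrite("pics/p1.png",o[:,:,::-1])
# wide beaker in the side view
h=cv2.cvtColor(s,cv2.COLOR_RGB2HSV)[120:170,315:370].astype(int)
m=((h[...,0]>92)&(h[...,0]<115)&(h[...,1]>60)).astype(np.uint8)
x,y,w,hh=cv2.boundingRect(m);print("wide side box",x+315,y+120,w,hh)
for X in((.6025,-.1785,0),(.6025,-.1785,.055)):print(proj("side",X),proj("top",X))
for z in(.005,.085):print("narrow expected top",proj("top",(.6102+.0014,.1614+.0004,z)),"side",proj("side",(.6102-.0014,.1614-.0004,z)))
q=r.sense();print(q["ee_pos"]);go((.6025,-.1785,.042))
E
```

```text
wide side box 328 139 2 13
(np.float64(339.18699622364386), np.float64(152.6998933743091)) (np.float64(390.50023575340333), np.float64(182.34802540978924))
(np.float64(340.4828830892781), np.float64(134.78511722961392)) (np.float64(394.29545012713436), np.float64(179.1042329211532))
narrow expected top (np.float64(260.7944917813783), np.float64(175.62861143325102)) side (np.float64(236.96070837551315), np.float64(235.95536049184335))
narrow expected top (np.float64(255.47594140943255), np.float64(170.19814764134455)) side (np.float64(231.43694173409128), np.float64(209.2684214474316))
[ 0.59997558 -0.17650084  0.18865025]
to (0.6025, -0.1785, 0.042) units [-0.015 -0.007  0.733] tilt [-3.e-04  9.e-04 -1.e+00] n rows 3.0
```

View pics/p1.png

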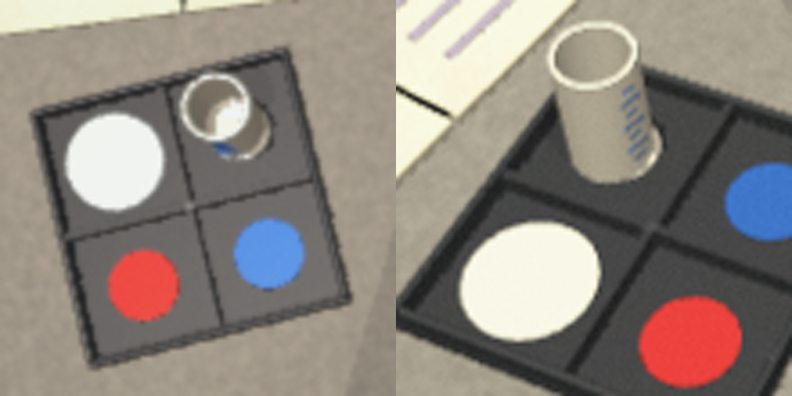

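The narrow beaker stands upright in its compartment, rim at (215,107) in the crop. It covers the small white disc to within about 3 mm. Now the wide beaker.

Call:
{"name": "play_rows", "arguments": {"xyz": [[-0.012,-0.006,0.25],[-0.012,-0.006,0.48],[-0.012,-0.006,0.63],[-0.012,-0.006,0.7],[-0.012,-0.006,0.73]], "twist": [[0,0,0],[0,0,0],[0,0,0],[0,0,0],[0,0,0]]}}

```text
time_s: 13.25
ee_pos: [0.6021, -0.1795, 0.0424]
ee_rot: [0.137, 0.991, 0.0, -0.0]
ft_force: [-0.0, 0.4, 0.2]
gripper_width: 1.004
gripper_force: 0.0
```

Call:
{"name": "play_rows", "arguments": {"xyz": [[0,0,0],[0,0,0],[0,0,0],[0,0,0],[0,0,0]], "twist": [[0,0,0],[0,0,0],[0,0,0],[0,0,0],[0,0,0]], "grip": 0.4, "squeeze": 25}}

```text
time_s: 13.88
ee_pos: [0.6029, -0.1808, 0.0443]
ee_rot: [0.138, 0.99, -0.0, 0.002]
ft_force: [0.1, 2.0, 6.2]
gripper_width: 0.662
gripper_force: 27.4
```

Call:
{"name": "play_rows", "arguments": {"xyz": [[0,0,0],[0,0,0],[0,0,0],[0,0,0],[0,0,0]], "twist": [[0,0,0],[0,0,0],[0,0,0],[0,0,0],[0,0,0]]}}

```text
time_s: 14.5
ee_pos: [0.6029, -0.1808, 0.0443]
ee_rot: [0.138, 0.99, -0.0, 0.001]
ft_force: [0.3, 1.0, 5.6]
gripper_width: 0.662
gripper_force: 27.4
```

Call:
{"name": "play_rows", "arguments": {"xyz": [[0,0,-0.03],[0,0,-0.12],[0,0,-0.3],[0,0,-0.5],[0,0,-0.65]], "twist": [[0,0,0],[0,0,0],[0,0,0],[0,0,0],[0,0,0]]}}

```text
time_s: 15.12
ee_pos: [0.6022, -0.1808, 0.1757]
ee_rot: [0.138, 0.991, -0.0, 0.001]
ft_force: [-0.0, -0.2, -1.2]
gripper_width: 0.667
gripper_force: 27.1
```

```bash
python3 - <<'E'
from h import *
for i in range(3):
    vision.camera("top")
    s=r.sense();print(s["ee_pos"],s["gripper_width"]);
go((.584,.2495,.17))
E
```

```text
[ 0.60436667 -0.18153007  0.17983126] 0.6633504524060454
[ 0.60438418 -0.18157885  0.17794985] 0.6629163637394784
[ 0.60310365 -0.18109153  0.17561303] 0.6661193754617791
to (0.584, 0.2495, 0.17) units [0.678 2.046 0.023] tilt [ 0.0051 -0.002  -1.    ] n rows 7.0
```

Call:
{"name": "play_rows", "arguments": {"xyz": [[0.03,0.1,0],[0.09,0.28,0],[0.16,0.48,0],[0.225,0.683,0],[0.225,0.683,0]], "twist": [[0,0,0],[0,0,0],[0,0,0],[0,0,0],[0,0,0]]}}

```text
time_s: 15.9
ee_pos: [0.5935, -0.0325, 0.1708]
ee_rot: [0.135, 0.991, 0.001, -0.002]
ft_force: [0.5, -0.5, -0.9]
gripper_width: 0.667
gripper_force: 27.2
```

Call:
{"name": "play_rows", "arguments": {"xyz": [[0.06,0.18,0],[0.12,0.36,0],[0.18,0.55,0],[0.225,0.683,0],[0.225,0.683,0]], "twist": [[0,0,0],[0,0,0],[0,0,0],[0,0,0],[0,0,0]]}}

```text
time_s: 16.52
ee_pos: [0.5885, 0.1086, 0.1714]
ee_rot: [0.136, 0.991, -0.0, -0.001]
ft_force: [-0.3, -1.0, -0.7]
gripper_width: 0.66
gripper_force: 27.3
```

Call:
{"name": "play_rows", "arguments": {"xyz": [[0.06,0.18,0],[0.12,0.36,0],[0.18,0.55,0],[0.225,0.683,0],[0.225,0.683,0]], "twist": [[0,0,0],[0,0,0],[0,0,0],[0,0,0],[0,0,0]]}}

```text
time_s: 17.15
ee_pos: [0.5832, 0.2513, 0.1717]
ee_rot: [0.137, 0.991, -0.0, -0.001]
ft_force: [0.6, -0.6, -1.0]
gripper_width: 0.662
gripper_force: 27.3
```

```bash
python3 - <<'E'
from h import *
for i in range(4):
    vision.camera("top")
    s=r.sense();print(s["ee_pos"],s["gripper_width"]);
go((.5845,.25,.055))
E
```

```text
[0.58317428 0.24999291 0.1717424 ] 0.6648783977752982
[0.58320976 0.24935204 0.17183476] 0.6657413650903529
[0.58328553 0.24906426 0.17202182] 0.6660229311102941
[0.58338933 0.24895736 0.17218576] 0.6658254226639634
to (0.5845, 0.25, 0.055) units [-0.004  0.007  0.586] tilt [-0.0011 -0.0011 -1.    ] n rows 2.0
```

Call:
{"name": "play_rows", "arguments": {"xyz": [[-0.004,0.003,0.2],[-0.004,0.003,0.38],[-0.004,0.003,0.51],[-0.004,0.003,0.57],[-0.004,0.003,0.585]], "twist": [[0,0,0],[0,0,0],[0,0,0],[0,0,0],[0,0,0]]}}

```text
time_s: 17.98
ee_pos: [0.5845, 0.2501, 0.0553]
ee_rot: [0.138, 0.99, -0.0, -0.0]
ft_force: [-0.4, -0.3, -1.1]
gripper_width: 0.661
gripper_force: 27.3
```

Call:
{"name": "play_rows", "arguments": {"xyz": [[0,0,0.003],[0,0,0.006],[0,0,0.01],[0,0,0.014],[0,0,0.017]], "twist": [[0,0,0],[0,0,0],[0,0,0],[0,0,0],[0,0,0]]}}

```text
time_s: 18.6
ee_pos: [0.5844, 0.251, 0.0524]
ee_rot: [0.137, 0.991, 0.0, 0.0]
ft_force: [-1.0, -0.1, -0.7]
gripper_width: 0.665
gripper_force: 27.3
```

Call:
{"name": "play_rows", "arguments": {"xyz": [[0,0,0.003],[0,0,0.006],[0,0,0.009],[0,0,0.012],[0,0,0.014]], "twist": [[0,0,0],[0,0,0],[0,0,0],[0,0,0],[0,0,0]]}}

```text
time_s: 19.23
ee_pos: [0.5844, 0.2509, 0.0494]
ee_rot: [0.137, 0.991, -0.0, -0.0]
ft_force: [0.1, 1.1, -1.1]
gripper_width: 0.664
gripper_force: 27.3
```

Call:
{"name": "play_rows", "arguments": {"xyz": [[0,0,0.002],[0,0,0.004],[0,0,0.006],[0,0,0.007],[0,0,0.007]], "twist": [[0,0,0],[0,0,0],[0,0,0],[0,0,0],[0,0,0]]}}

```text
time_s: 19.85
ee_pos: [0.5843, 0.251, 0.0493]
ee_rot: [0.137, 0.991, 0.0, 0.0]
ft_force: [-3.0, -0.5, 7.2]
gripper_width: 0.665
gripper_force: 28.0
```

Call:
{"name": "play_rows", "arguments": {"xyz": [[0,0,0],[0,0,0],[0,0,0],[0,0,0],[0,0,0]], "twist": [[0,0,0],[0,0,0],[0,0,0],[0,0,0],[0,0,0]], "grip": 1}}

```text
time_s: 20.48
ee_pos: [0.5844, 0.2509, 0.048]
ee_rot: [0.137, 0.991, -0.0, -0.0]
ft_force: [-0.7, 0.3, -0.1]
gripper_width: 1.0
gripper_force: 0.0
```

Call:
{"name": "play_rows", "arguments": {"xyz": [[0,0,-0.05],[0,0,-0.15],[0,0,-0.35],[0,0,-0.6],[0,0,-0.7]], "twist": [[0,0,0],[0,0,0],[0,0,0],[0,0,0],[0,0,0]]}}

```text
time_s: 21.1
ee_pos: [0.5862, 0.2516, 0.1926]
ee_rot: [0.137, 0.991, 0.002, 0.003]
ft_force: [0.2, 0.6, 0.2]
gripper_width: 1.0
gripper_force: 0.0
```

```bash
python3 - <<'E'
from h import *
for i in range(3):
    vision.camera("top")
    s=r.sense();print(s["ee_pos"],s["gripper_width"]);
go((.5165,-.3065,.19))
E
```

```text
[0.5870025  0.25188229 0.19444852] 0.9984726320201073
[0.58646511 0.2517134  0.19230049] 1.0008465045288268
[0.585254   0.25123854 0.19008889] 1.0009199699925377
to (0.5165, -0.3065, 0.19) units [-0.429 -2.777 -0.004] tilt [ 0.0037  0.0013 -1.    ] n rows 9.0
```

Call:
{"name": "play_rows", "arguments": {"xyz": [[-0.142,-0.925,0],[-0.142,-0.925,0],[-0.142,-0.925,0],[-0.142,-0.925,0],[-0.142,-0.925,0]], "twist": [[0,0,0],[0,0,0],[0,0,0],[0,0,0],[0,0,0]]}}

```text
time_s: 21.88
ee_pos: [0.5608, 0.0652, 0.187]
ee_rot: [0.138, 0.99, 0.0, -0.001]
ft_force: [1.2, 0.2, 0.5]
gripper_width: 1.001
gripper_force: 0.0
```

Call:
{"name": "play_rows", "arguments": {"xyz": [[-0.142,-0.925,0],[-0.142,-0.925,0],[-0.142,-0.925,0],[-0.142,-0.925,0],[-0.142,-0.925,0]], "twist": [[0,0,0],[0,0,0],[0,0,0],[0,0,0],[0,0,0]]}}

```text
time_s: 22.5
ee_pos: [0.5386, -0.1192, 0.1876]
ee_rot: [0.137, 0.991, 0.001, -0.0]
ft_force: [0.5, -0.2, -0.1]
gripper_width: 0.996
gripper_force: 0.0
```

Call:
{"name": "play_rows", "arguments": {"xyz": [[-0.142,-0.925,0],[-0.142,-0.925,0],[-0.142,-0.925,0],[-0.142,-0.925,0],[-0.142,-0.925,0]], "twist": [[0,0,0],[0,0,0],[0,0,0],[0,0,0],[0,0,0]]}}

```text
time_s: 23.12
ee_pos: [0.5159, -0.3041, 0.1876]
ee_rot: [0.137, 0.991, 0.001, -0.0]
ft_force: [0.2, 0.3, 0.0]
gripper_width: 1.0
gripper_force: 0.0
```

```bash
python3 - <<'E'
from h import *
t=vision.camera("top");s=vision.camera("side")
k=[cv2.resize(t[140:250,195:305],None,fx=3.6,fy=3.6,interpolation=cv2.INTER_CUBIC),cv2.resize(s[195:305,175:285],None,fx=3.6,fy=3.6,interpolation=cv2.INTER_CUBIC)]
cv2.imwrite("pics/p2.png",np.hstack(k)[:,:,::-1])
vision.camera("top")
for n,X in(("wide",(.5847,.2503,.06)),("narrow",(.6102,.1614,.085))):
    d=np.array((.0014,.0004,0))
    a=np.array(proj("top",X+d));b=np.array(proj("side",X-d))
    print(n,"expected rim in crop",(a-(195,140))*3.6,(b-(175,195))*3.6+(396,0))
print(r.sense()["ee_pos"]);go((.5165,-.3065,.043))
E
```

```text
wide expected rim in crop [ 93.01597768 148.88218598] [509.4654009  216.91765654]
narrow expected rim in crop [217.71338907 108.71333151] [599.17299024  51.36631721]
[ 0.51584442 -0.30375423  0.18796472]
to (0.5165, -0.3065, 0.043) units [-0.007 -0.013  0.725] tilt [-5.e-04  1.e-03 -1.e+00] n rows 3.0
```

View pics/p2.png

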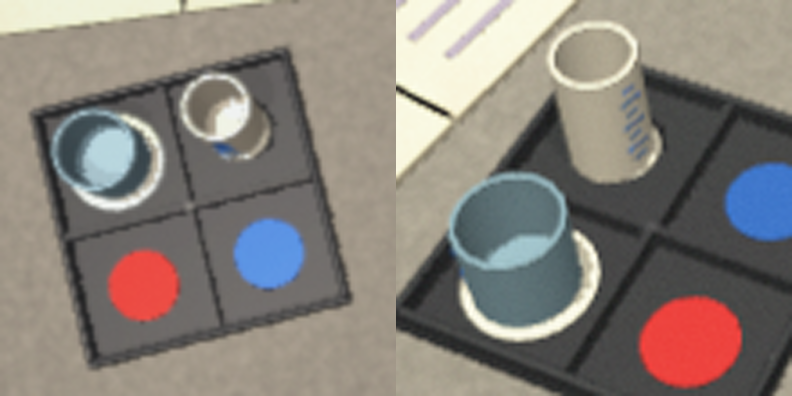

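Both beakers stand upright. The wide rim at (95,150) is within about 1.5 mm of its expected spot, and the narrow rim at (215,107) within about 3 mm. Now the red bottle.

Call:
{"name": "play_rows", "arguments": {"xyz": [[-0.007,-0.012,0.2],[-0.007,-0.012,0.43],[-0.007,-0.012,0.6],[-0.007,-0.012,0.69],[-0.007,-0.012,0.72]], "twist": [[0,0,0],[0,0,0],[0,0,0],[0,0,0],[0,0,0]]}}

```text
time_s: 23.9
ee_pos: [0.5157, -0.3069, 0.0429]
ee_rot: [0.136, 0.991, 0.001, -0.001]
ft_force: [-0.1, -0.1, -0.2]
gripper_width: 1.0
gripper_force: 0.0
```

Call:
{"name": "play_rows", "arguments": {"xyz": [[0,0,0],[0,0,0],[0,0,0],[0,0,0],[0,0,0]], "twist": [[0,0,0],[0,0,0],[0,0,0],[0,0,0],[0,0,0]], "grip": 0.2, "squeeze": 25}}

```text
time_s: 24.52
ee_pos: [0.5167, -0.3094, 0.0454]
ee_rot: [0.138, 0.99, -0.0, 0.001]
ft_force: [-1.0, 0.8, 6.6]
gripper_width: 0.411
gripper_force: 25.5
```

Call:
{"name": "play_rows", "arguments": {"xyz": [[0,0,0],[0,0,0],[0,0,0],[0,0,0],[0,0,0]], "twist": [[0,0,0],[0,0,0],[0,0,0],[0,0,0],[0,0,0]]}}

```text
time_s: 25.15
ee_pos: [0.5167, -0.3094, 0.0454]
ee_rot: [0.138, 0.99, -0.0, 0.001]
ft_force: [0.3, 1.9, 6.5]
gripper_width: 0.413
gripper_force: 25.5
```

Call:
{"name": "play_rows", "arguments": {"xyz": [[0,0,-0.03],[0,0,-0.12],[0,0,-0.3],[0,0,-0.5],[0,0,-0.7]], "twist": [[0,0,0],[0,0,0],[0,0,0],[0,0,0],[0,0,0]]}}

```text
time_s: 25.78
ee_pos: [0.5154, -0.3088, 0.1851]
ee_rot: [0.138, 0.99, 0.0, -0.0]
ft_force: [0.1, -0.3, -1.1]
gripper_width: 0.412
gripper_force: 25.2
```

```bash
python3 - <<'E'
from h import *
for i in range(4):
    vision.camera("top")
    s=r.sense()
print(s["ee_pos"],s["gripper_width"]);go((.4953,.224,.185))
E
```

```text
[ 0.51594212 -0.30916471  0.18477434] 0.41142483859923346
to (0.4953, 0.224, 0.185) units [ 0.826  2.537 -0.004] tilt [ 1.1e-03 -9.0e-04 -1.0e+00] n rows 9.0
```

3 moves of (0.275, 0.845).

Call:
{"name": "play_rows", "arguments": {"xyz": [[0.03,0.1,0],[0.09,0.3,0],[0.17,0.53,0],[0.25,0.76,0],[0.275,0.845,0]], "twist": [[0,0,0],[0,0,0],[0,0,0],[0,0,0],[0,0,0]]}}

```text
time_s: 26.6
ee_pos: [0.5064, -0.1273, 0.1823]
ee_rot: [0.136, 0.991, 0.001, -0.003]
ft_force: [-0.0, -0.6, -0.1]
gripper_width: 0.413
gripper_force: 25.3
```

Call:
{"name": "play_rows", "arguments": {"xyz": [[0.06,0.18,0],[0.13,0.4,0],[0.2,0.61,0],[0.26,0.8,0],[0.275,0.845,0]], "twist": [[0,0,0],[0,0,0],[0,0,0],[0,0,0],[0,0,0]]}}

```text
time_s: 27.22
ee_pos: [0.501, 0.0483, 0.1831]
ee_rot: [0.136, 0.991, -0.0, -0.001]
ft_force: [0.2, 0.4, -1.0]
gripper_width: 0.409
gripper_force: 25.4
```

Call:
{"name": "play_rows", "arguments": {"xyz": [[0.06,0.18,0],[0.13,0.4,0],[0.2,0.61,0],[0.26,0.8,0],[0.275,0.845,0]], "twist": [[0,0,0],[0,0,0],[0,0,0],[0,0,0],[0,0,0]]}}

```text
time_s: 27.85
ee_pos: [0.4951, 0.2251, 0.1833]
ee_rot: [0.136, 0.991, -0.0, -0.0]
ft_force: [1.0, -0.7, -1.4]
gripper_width: 0.41
gripper_force: 25.5
```

```bash
python3 - <<'E'
from h import *
for i in range(4):
    vision.camera("top")
    s=r.sense()
print(s["ee_pos"],s["gripper_width"]);go((.4958,.2243,.056))
E
```

```text
[0.49507331 0.22253192 0.18361807] 0.41477547552900984
to (0.4958, 0.2243, 0.056) units [-0.001  0.011  0.638] tilt [-0.001  -0.0014 -1.    ] n rows 3.0
```

Call:
{"name": "play_rows", "arguments": {"xyz": [[-0.002,0.006,0.2],[-0.002,0.006,0.4],[-0.002,0.006,0.55],[-0.002,0.006,0.62],[-0.002,0.006,0.638]], "twist": [[0,0,0],[0,0,0],[0,0,0],[0,0,0],[0,0,0]]}}

```text
time_s: 28.68
ee_pos: [0.496, 0.2238, 0.056]
ee_rot: [0.138, 0.99, -0.0, -0.001]
ft_force: [-0.6, 0.5, -2.5]
gripper_width: 0.41
gripper_force: 25.5
```

Call:
{"name": "play_rows", "arguments": {"xyz": [[0,0,0.004],[0,0,0.008],[0,0,0.012],[0,0,0.016],[0,0,0.019]], "twist": [[0,0,0],[0,0,0],[0,0,0],[0,0,0],[0,0,0]]}}

```text
time_s: 29.3
ee_pos: [0.496, 0.2249, 0.0528]
ee_rot: [0.137, 0.991, 0.0, 0.0]
ft_force: [0.8, -0.6, -1.0]
gripper_width: 0.414
gripper_force: 25.5
```

Call:
{"name": "play_rows", "arguments": {"xyz": [[0,0,0.003],[0,0,0.006],[0,0,0.009],[0,0,0.012],[0,0,0.014]], "twist": [[0,0,0],[0,0,0],[0,0,0],[0,0,0],[0,0,0]]}}

```text
time_s: 29.92
ee_pos: [0.496, 0.2248, 0.0504]
ee_rot: [0.137, 0.991, 0.0, 0.0]
ft_force: [-2.2, -0.5, 7.3]
gripper_width: 0.411
gripper_force: 26.2
```

Contact (7 N). Release and rise.

Call:
{"name": "play_rows", "arguments": {"xyz": [[0,0,0],[0,0,0],[0,0,0],[0,0,0],[0,0,0]], "twist": [[0,0,0],[0,0,0],[0,0,0],[0,0,0],[0,0,0]], "grip": 1}}

```text
time_s: 30.55
ee_pos: [0.496, 0.2248, 0.0498]
ee_rot: [0.137, 0.991, -0.0, -0.0]
ft_force: [0.9, -0.1, -0.0]
gripper_width: 1.001
gripper_force: 0.0
```

Call:
{"name": "play_rows", "arguments": {"xyz": [[0,0,-0.05],[0,0,-0.15],[0,0,-0.35],[0,0,-0.6],[0,0,-0.7]], "twist": [[0,0,0],[0,0,0],[0,0,0],[0,0,0],[0,0,0]]}}

```text
time_s: 31.18
ee_pos: [0.4976, 0.2254, 0.1939]
ee_rot: [0.137, 0.991, 0.001, 0.003]
ft_force: [-0.4, -0.9, -0.3]
gripper_width: 1.002
gripper_force: 0.0
```

```bash
python3 - <<'E'
from h import *
for i in range(4):
    vision.camera("top")
    s=r.sense()
print(s["ee_pos"],s["gripper_width"]);go((.443,-.0445,.19))
E
```

```text
[0.49579305 0.22477406 0.19017749] 1.0008391846180287
to (0.443, -0.0445, 0.19) units [-0.113 -1.367  0.   ] tilt [ 6.e-04  2.e-04 -1.e+00] n rows 5.0
```

Call:
{"name": "play_rows", "arguments": {"xyz": [[-0.055,-0.683,0],[-0.055,-0.683,0],[-0.055,-0.683,0],[-0.055,-0.683,0],[-0.055,-0.683,0]], "twist": [[0,0,0],[0,0,0],[0,0,0],[0,0,0],[0,0,0]]}}

```text
time_s: 32.0
ee_pos: [0.4698, 0.0914, 0.1895]
ee_rot: [0.137, 0.991, 0.0, -0.0]
ft_force: [0.6, 0.3, -0.3]
gripper_width: 1.0
gripper_force: 0.0
```

Call:
{"name": "play_rows", "arguments": {"xyz": [[-0.055,-0.683,0],[-0.055,-0.683,0],[-0.055,-0.683,0],[-0.055,-0.683,0],[-0.055,-0.683,0]], "twist": [[0,0,0],[0,0,0],[0,0,0],[0,0,0],[0,0,0]]}}

```text
time_s: 32.62
ee_pos: [0.4434, -0.0425, 0.1899]
ee_rot: [0.137, 0.991, 0.0, 0.0]
ft_force: [0.2, 0.8, -0.5]
gripper_width: 0.999
gripper_force: 0.0
```

```bash
python3 - <<'E'
from h import *
for i in range(4):
    t=vision.camera("top")
s=r.sense()
print(s["ee_pos"],s["gripper_width"]);go((.443,-.0445,.043))
im=vision.camera("side");B=blob(im,"blue",(367,192),15);print(B)
E
```

```text
[ 0.44304831 -0.0428778   0.18988322] 0.9960471926041469
to (0.443, -0.0445, 0.043) units [-0.002 -0.008  0.734] tilt [ 1.e-04  3.e-04 -1.e+00] n rows 3.0
(array([367.26612903, 191.77419355]), array([362, 185,  11,  14, 124], dtype=int32))
```

Call:
{"name": "play_rows", "arguments": {"xyz": [[-0.001,-0.008,0.2],[-0.001,-0.008,0.43],[-0.001,-0.008,0.6],[-0.001,-0.008,0.7],[-0.001,-0.008,0.73]], "twist": [[0,0,0],[0,0,0],[0,0,0],[0,0,0],[0,0,0]]}}

```text
time_s: 33.5
ee_pos: [0.4418, -0.0451, 0.0428]
ee_rot: [0.137, 0.991, 0.0, -0.001]
ft_force: [-0.0, -0.5, -0.6]
gripper_width: 0.999
gripper_force: 0.0
```

Call:
{"name": "play_rows", "arguments": {"xyz": [[0,0,0],[0,0,0],[0,0,0],[0,0,0],[0,0,0]], "twist": [[0,0,0],[0,0,0],[0,0,0],[0,0,0],[0,0,0]], "grip": 0.2, "squeeze": 25}}

```text
time_s: 34.12
ee_pos: [0.4433, -0.0457, 0.0449]
ee_rot: [0.138, 0.99, 0.0, 0.001]
ft_force: [-0.2, 0.7, 6.7]
gripper_width: 0.417
gripper_force: 24.8
```

Call:
{"name": "play_rows", "arguments": {"xyz": [[0,0,0],[0,0,0],[0,0,0],[0,0,0],[0,0,0]], "twist": [[0,0,0],[0,0,0],[0,0,0],[0,0,0],[0,0,0]]}}

```text
time_s: 34.75
ee_pos: [0.4433, -0.0457, 0.0449]
ee_rot: [0.138, 0.99, -0.0, 0.001]
ft_force: [-1.3, 0.6, 5.7]
gripper_width: 0.412
gripper_force: 24.8
```

Call:
{"name": "play_rows", "arguments": {"xyz": [[0,0,-0.03],[0,0,-0.12],[0,0,-0.3],[0,0,-0.5],[0,0,-0.7]], "twist": [[0,0,0],[0,0,0],[0,0,0],[0,0,0],[0,0,0]]}}

```text
time_s: 35.38
ee_pos: [0.4419, -0.0455, 0.1853]
ee_rot: [0.137, 0.991, -0.0, -0.0]
ft_force: [0.7, -0.1, -1.2]
gripper_width: 0.416
gripper_force: 25.2
```

```bash
python3 - <<'E'
from h import *
for i in range(4):
    vision.camera("top")
    s=r.sense()
print(s["ee_pos"],s["gripper_width"]);go((.521,.135,.185))
E
```

```text
[ 0.44261295 -0.04569076  0.18461942] 0.4156044405766282
to (0.521, 0.135, 0.185) units [-0.131  0.976 -0.002] tilt [ 1.9e-03 -4.0e-04 -1.0e+00] n rows 4.0
```

Call:
{"name": "play_rows", "arguments": {"xyz": [[-0.01,0.1,0],[-0.04,0.3,0],[-0.07,0.52,0],[-0.1,0.75,0],[-0.131,0.976,0]], "twist": [[0,0,0],[0,0,0],[0,0,0],[0,0,0],[0,0,0]]}}

```text
time_s: 36.2
ee_pos: [0.5199, 0.1361, 0.1817]
ee_rot: [0.137, 0.991, -0.001, -0.002]
ft_force: [0.3, -1.4, -0.5]
gripper_width: 0.415
gripper_force: 25.3
```

```bash
python3 - <<'E'
from h import *
for i in range(8):
    vision.camera("top")
    s=r.sense()
print(s["ee_pos"],s["gripper_width"]);go((.5213,.1355,.0555))
E
```

```text
[0.5198305  0.13395203 0.18318666] 0.41566141788591565
to (0.5213, 0.1355, 0.0555) units [-0.006  0.01   0.638] tilt [-2.e-03 -6.e-04 -1.e+00] n rows 3.0
```

Call:
{"name": "play_rows", "arguments": {"xyz": [[-0.006,0.006,0.2],[-0.006,0.006,0.4],[-0.006,0.006,0.55],[-0.006,0.006,0.62],[-0.006,0.006,0.638]], "twist": [[0,0,0],[0,0,0],[0,0,0],[0,0,0],[0,0,0]]}}

```text
time_s: 37.22
ee_pos: [0.5221, 0.1353, 0.0559]
ee_rot: [0.138, 0.99, -0.0, -0.0]
ft_force: [0.1, 0.2, -1.3]
gripper_width: 0.414
gripper_force: 25.4
```

Call:
{"name": "play_rows", "arguments": {"xyz": [[0,0,0.004],[0,0,0.008],[0,0,0.012],[0,0,0.016],[0,0,0.019]], "twist": [[0,0,0],[0,0,0],[0,0,0],[0,0,0],[0,0,0]]}}

```text
time_s: 37.85
ee_pos: [0.5224, 0.136, 0.0526]
ee_rot: [0.137, 0.991, 0.0, 0.0]
ft_force: [-1.1, 1.1, -0.5]
gripper_width: 0.413
gripper_force: 25.4
```

Call:
{"name": "play_rows", "arguments": {"xyz": [[0,0,0.002],[0,0,0.004],[0,0,0.006],[0,0,0.008],[0,0,0.01]], "twist": [[0,0,0],[0,0,0],[0,0,0],[0,0,0],[0,0,0]]}}

```text
time_s: 38.48
ee_pos: [0.5224, 0.1359, 0.0505]
ee_rot: [0.137, 0.991, -0.0, 0.0]
ft_force: [0.2, -0.0, -0.5]
gripper_width: 0.407
gripper_force: 25.4
```

Call:
{"name": "play_rows", "arguments": {"xyz": [[0,0,0.002],[0,0,0.004],[0,0,0.005],[0,0,0.006],[0,0,0.006]], "twist": [[0,0,0],[0,0,0],[0,0,0],[0,0,0],[0,0,0]]}}

```text
time_s: 39.1
ee_pos: [0.5224, 0.1359, 0.0499]
ee_rot: [0.137, 0.991, 0.0, 0.0]
ft_force: [-1.8, -0.5, 5.9]
gripper_width: 0.412
gripper_force: 26.0
```

Contact. Release, rise, and move clear.

Call:
{"name": "play_rows", "arguments": {"xyz": [[0,0,0],[0,0,0],[0,0,0],[0,0,0],[0,0,0]], "twist": [[0,0,0],[0,0,0],[0,0,0],[0,0,0],[0,0,0]], "grip": 1}}

```text
time_s: 39.72
ee_pos: [0.5224, 0.1359, 0.0492]
ee_rot: [0.137, 0.991, -0.0, -0.0]
ft_force: [-0.1, 0.1, 0.7]
gripper_width: 0.997
gripper_force: 0.0
```

Call:
{"name": "play_rows", "arguments": {"xyz": [[0,0,-0.05],[0,0,-0.15],[0,0,-0.35],[0,0,-0.6],[0,0,-0.8]], "twist": [[0,0,0],[0,0,0],[0,0,0],[0,0,0],[0,0,0]]}}

```text
time_s: 40.35
ee_pos: [0.5227, 0.136, 0.2121]
ee_rot: [0.137, 0.991, 0.0, 0.001]
ft_force: [-0.3, 0.8, -0.9]
gripper_width: 0.994
gripper_force: 0.0
```

Call:
{"name": "play_rows", "arguments": {"xyz": [[0,-0.95,0],[0,-0.95,0],[0,-0.95,0],[0,-0.95,0],[0,-0.95,0]], "twist": [[0,0,0],[0,0,0],[0,0,0],[0,0,0],[0,0,0]]}}

```text
time_s: 40.98
ee_pos: [0.4708, -0.047, 0.2099]
ee_rot: [0.138, 0.99, 0.0, 0.0]
ft_force: [0.6, 0.6, 0.3]
gripper_width: 1.002
gripper_force: 0.0
```

Call:
{"name": "play_rows", "arguments": {"xyz": [[0,-0.95,0],[0,-0.95,0],[0,-0.95,0],[0,-0.95,0],[0,-0.95,0]], "twist": [[0,0,0],[0,0,0],[0,0,0],[0,0,0],[0,0,0]]}}

```text
time_s: 41.6
ee_pos: [0.4195, -0.2286, 0.2092]
ee_rot: [0.137, 0.991, 0.001, -0.0]
ft_force: [0.7, 0.5, -0.5]
gripper_width: 1.003
gripper_force: 0.0
```

```bash
python3 - <<'E'
from h import *
t=vision.camera("top");s=vision.camera("side")
k=[cv2.resize(t[140:250,195:305],None,fx=3.6,fy=3.6,interpolation=cv2.INTER_CUBIC),cv2.resize(s[195:305,175:285],None,fx=3.6,fy=3.6,interpolation=cv2.INTER_CUBIC)]
cv2.imwrite("pics/p3.png",np.hstack(k)[:,:,::-1]);cv2.imwrite("pics/s3.png",s[:,:,::-1])
for i in range(4):vision.camera("top")
d=np.array((.0014,.0004,0))
for n,X in(("red",(.4958,.2248,.09)),("blue",(.5213,.1359,.09)),("narrow",(.6102,.1614,.085))):
    a=np.array(proj("top",X+d));b=np.array(proj("side",X-d))
    print(n,"expected top centre in crop",(a-(195,140))*3.6,(b-(175,195))*3.6+(396,0))
E
```

```text
red expected top centre in crop [112.94896116 276.65420794] [672.2839531  243.04034684]
blue expected top centre in crop [249.45482017 241.17743488] [761.21635371  98.69763577]
narrow expected top centre in crop [217.71338907 108.71333151] [599.17299024  51.36631721]
```

View pics/p3.png

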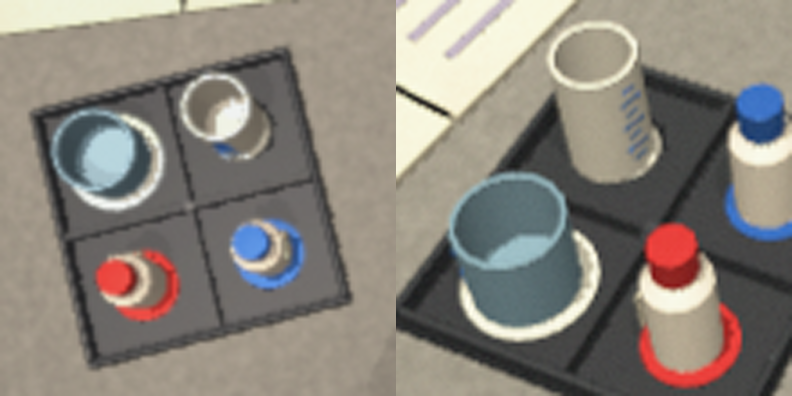

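View pics/s3.png

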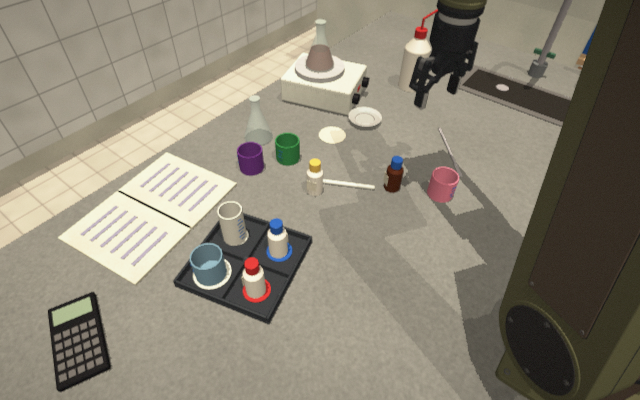

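The discs' occupants all stand upright and centred: caps at (117,280) and (251,243) in the crop, beaker rims at (95,150) and (215,107). In the side view, yellow (315,178) and brown (395,175) have not moved, and the gripper is clear.

```bash
python3 -c "
from workcell import close_job;print(close_job())"
```

```text
the job is handed in; nothing more can be done
None
```

The titration kit is packed and the job handed in at about 42 s of the 112 s allowed. Both beakers and both white bottles stand upright on their discs, with the narrow beaker about 2–3 mm off centre, and the brown and yellow-capped bottles were not touched.

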